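Clip the tweezer case into its spring holder

ROBOT

A 7-joint arm with a two-finger parallel gripper is mounted at the origin on the work surface. World frame = base frame: x ahead of the robot, y to its left, z up, the work surface at z = 0. Lengths are in m, angles in rad, forces in N, time in s.
With the tool pointing down it reaches from about 0.4 to 0.85 m from the base axis. Payload 4.5 kg.
Tool frame: the origin (TCP) lies between the finger pads; the fingertips stand 19 mm ahead of it and the grasp point (between the pads) is the TCP (r.nose_length is the distance from the TCP to the fingertips, in m); z points along the fingers, x is the direction in which the jaws open and shut, and the axes are right-handed (so a half turn about z gives the same grasp; the last joint's range is limited). The gripper opens to 88 mm and grips with 3 to 60 N. Pads are 18 mm wide; open, the fingers measure 123 mm over their backs; the gripper's body (75 mm by 187 mm) begins 45 mm behind the grasp point.
Start: joints at [-1.102, 0.689, -0.195, 1.565, 0.157, 0.902, -0.215], TCP at [0.263, 0.567, 0.258] pointing down, gripper open.
Joint ranges: [-3.01, 3.01], [-0.46, 2.08], [-1.47, 1.51], [0.13, 2.56], [-1, 4.14], [0.04, 2.09], [-2.66, 2.66]. Speed limits (rad/s): [2.57, 2.57, 3.14, 3.14, 3.14, 3.14, 3.14].

INTERFACE

Orientations are given as a unit quaternion [x, y, z, w].
In Python, from plant import get_state, vision, r gives the robot as it stands.
- The arm moves only by the tool play_rows, never from a script. Its argument "deltas" is a list that holds one entry, the list of rows, each a list of 7 numbers: the gripper command: -1 is fully open, 1 is shut, values between are in proportion, then the shift along the tool's x, y, z normalised to -1 to 1, where 1 is 300 mm, then the turn, a rotation vector about the tool's x, y, z normalised to -1 to 1, where 1 is pi rad. A call has 1 to 5 rows; each row is the pose to reach, as a shift and turn from the pose measured when the call began, along the tool's axes at that moment, turning the shorter way round; what a row does not reach only later rows make up. A row lasts 1/8 s, in which the tool goes at most 62.5 mm and 10.7 degrees, less where a joint would pass 70% of its speed; a pose out of reach is approached as far as the arm can. A call with a number of a shift or a turn outside -1 to 1 is refused whole. A call with a gripper value outside its range is refused whole. The fingers move at their own pace and stop on an object; "force" is the grip in N (left out, the last holds). Time passes only in rows, so rows that repeat a pose let the fingers close. It gives the time, the measured TCP pose, the force and the opening at its end, in the units of the state.
- get_state(): the state, without advancing time (a new reading comes with each control period).
- vision.snapshot(name): name is "scene" or "top" or "wrist"; returns the picture (400x640x3 uint8, red, green, blue); there is no depth.
- vision.camera_model(name): a dict with "vfov" (degrees; the focal length in pixels is half the picture's height over the tangent of half this angle, whatever the lens; pixels are square), "cx", "cy" (the principal point, pixels), "world_to_cam" (4x4, takes a point from world to camera coordinates). Camera axes: x right, y up, looking along -z (the intrinsics and any distortion apply to the point x, -y, -z); pixel columns grow to the right and rows downward; lengths in m; the calibration is good to about 2 mm. The wrist camera is an equidistant fisheye: a pixel r from the principal point sees the ray r / f radians off the axis. A picture is of the moment at which its call begins: read the wrist's pose just before it. camera_model takes no time and is no camera call; for the wrist camera it gives the pose at the moment of the call.
- r.finish_job(): hands the job in, once; it reports no verdict.
The state is a dict: "clock": time; "q": joint angles; "qd": joint speeds; "joint_torque": joint torques, N m; "tool_pos": TCP position; "eef_rot": TCP orientation; "contact_force": force on the tool from outside, world axes, zero at the start; "moment": the same for the moment, N m; "opening": opening from 0.0 (shut) to 1.0 (fully open).
Only numpy, scipy, OpenCV 4.12 (cv2) and the standard library are available. Lean on these libraries where they do the work, as an engineer would, in place of code of your own. Each camera call takes 0.05 s, during which the arm holds its last target.

TASK

Put the long steel tweezer case away in the spring-jaw holder: press it down from above, lying lengthwise between the two jaws, until it sits fully home on the seats with the jaws snapped over it and both ends sticking out about equally, then let go. Leave the short steel case alone where it lies.

Things in the scene. Friction and masses are not known exactly. Their poses are not given: they have to be found in the camera images.
- tweezer_case_center (a point): centre (half-way up) of the LONG steel case, a closed rectangular box 136 long (its x) x 18 wide (its y) x 20 high (its z) mm, about 70 g, lying on the shelf. Either end may face either way. It is the longer of the two steel cases.
- holder_seat (a point): middle of the holder (fixed to the shelf) at the height of its two seats, 26 mm above the shelf; seated, the case's centre is 10 mm above this point. x runs along the holder, z up. White base 136 (x) x 78 (y) x 6 mm; along each long side a grey sprung jaw with two upright clips 22 mm long in x, centred 46 mm either side of the middle, so 70 mm between the clips is free for fingers.
- short_case_center (a point): centre (half-way up) of the SHORT steel case, same metal and section but only 70 mm long (x) x 18 x 20 mm, lying on the shelf: not to be moved.
- jaw_left (a joint): how far the jaw on the holder's +y side is pushed outward, 0 (closed) to 0.009 m; the other is its mirror image. Clips reach 76 mm above the shelf: a flared mouth 38 mm wide narrows to 10 mm between the lips (47 to 50 mm up), 20 mm below them. Springs: the case must be pressed down with about 5 to 10 N, its weight is not enough; the lips snap back over it once it is on the seats.
Not all that is in view belongs to the job. What is shaped like the part that bears tweezer_case_center but blue or brown is not meant. What is shaped like the part that bears holder_seat but pink or red is not meant.

How it is judged:
By the outcome, as a careful person would: the job done as asked, in the order asked, and still so for the second after the job is handed in, with the robot touching nothing.
It also fails if it takes over 40 s, if anything falls off the work surface, if the arm or the gripper's body presses on something with over 40 N, if the wrist force passes 120 N, or if a joint passes its speed limit or range.

## Working session

There is one attempt and no reset: what is moved stays moved. The work goes in short steps, Python scripts to look and compute and a tool call to move; the robot and the scene stay as the last step left them, time stands still between calls to the robot, and variables do not carry over. Pictures are saved under pics/ and viewed, and the job is handed in when it is done.

Besides the shell and the picture viewer there is one more tool, called after "Call:" as name([rows], argument=value, ...), one row to a line, values as JSON. play_rows: Moves the arm, as the interface text tells. Scaled input: -1 to 1 covers 300 mm each way for a shift and pi rad each way for a turn. Its arguments: {"type":"object","properties":{"deltas":{"type":"array"},"force":{"type":"number"}},"required":["deltas"]}

```bash
ls; mkdir -p pics; python3 - <<'E'
from plant import get_state, vision, r
import cv2
s=get_state();print(s)
for n in("scene","top"):
    im=vision.snapshot(n);cv2.imwrite(f"pics/{n}0.png",im[:,:,::-1]);m=vision.camera_model(n);print(n,m)
E
```

```text
pics
{'clock': 0.0, 'q': array([-1.10217369,  0.68998887, -0.19448156,  1.56635249,  0.15728817,
        0.90250269, -0.21509712]), 'qd': array([ 2.71995932e-03, -1.16840896e-03, -3.42317440e-04,  5.19611844e-06,
        1.99538111e-03,  2.51416872e-03, -2.00761098e-03]), 'joint_torque': array([ 5.86418969e-05, -5.27566767e+01, -1.26697853e+00, -1.53431368e+01,
       -5.26904664e-02,  6.51026436e-03,  1.57522659e-04]), 'tool_pos': array([0.26308251, 0.56626448, 0.25690388]), 'eef_rot': array([ 8.42970212e-01,  5.37959435e-01, -7.43228590e-04,  5.61559188e-04]), 'contact_force': array([-0.67829895, -0.32088053,  0.24982735]), 'moment': array([-0.02712374,  0.02974684,  0.00230217]), 'opening': 1.0010457511087012}
scene {'vfov': 55.65078780938784, 'cx': 317.21824902954626, 'cy': 200.3408615792424, 'world_to_cam': array([[ 0.47524514,  0.87983438, -0.00579021, -0.16175488],
       [-0.73339482,  0.39976387,  0.54983715,  0.37287298],
       [ 0.48608034, -0.25706092,  0.83525181, -1.22845168],
       [ 0.        ,  0.        ,  0.        ,  1.        ]])}
top {'vfov': 51.47981776885753, 'cx': 322.7561221158816, 'cy': 197.47002298147981, 'world_to_cam': array([[-2.07019936e-02, -9.99785591e-01,  4.46200711e-04,
        -8.58903282e-02],
       [ 9.77612628e-01, -2.01493957e-02,  2.09445818e-01,
        -4.95035988e-01],
       [-2.09391920e-01,  4.77215743e-03,  9.77820152e-01,
        -1.20779449e+00],
       [ 0.00000000e+00,  0.00000000e+00,  0.00000000e+00,
         1.00000000e+00]])}
```

View pics/scene0.png

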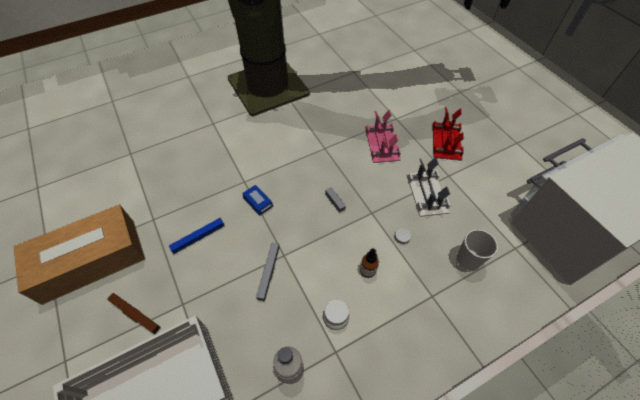

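View pics/top0.png

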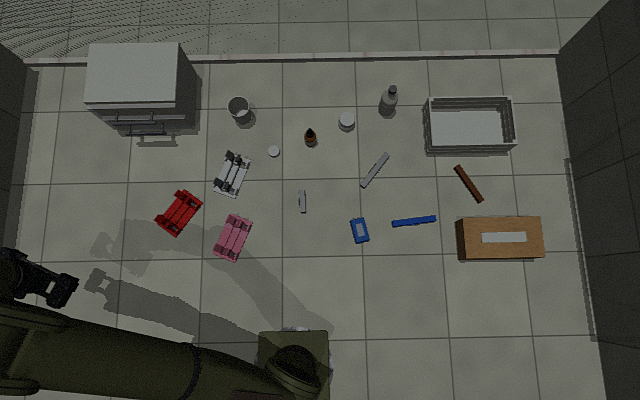

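Top view: the long steel case is at about (375,170) and the short one at (302,201). The blue (413,221) and brown (468,183) bars are lookalikes. The white holder is at (232,174), and the red (178,213) and pink (233,237) ones aren't meant. I'll enlarge crops to confirm.

```bash
python3 - <<'E'
import cv2
im=cv2.imread("pics/top0.png")
a=cv2.resize(im[140:200,345:405],None,fx=10,fy=10,interpolation=cv2.INTER_CUBIC);cv2.imwrite("pics/c1.png",a)
a=cv2.resize(im[140:210,195:265],None,fx=8.5,fy=8.5,interpolation=cv2.INTER_CUBIC);cv2.imwrite("pics/c2.png",a)
im=cv2.imread("pics/scene0.png")
a=cv2.resize(im[150:225,395:465],None,fx=8,fy=8,interpolation=cv2.INTER_CUBIC);cv2.imwrite("pics/c3.png",a)
a=cv2.resize(im[180:310,240:360],None,fx=4.6,fy=4.6,interpolation=cv2.INTER_CUBIC);cv2.imwrite("pics/c4.png",a)
E
```

```text
(no output)
```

View pics/c1.png

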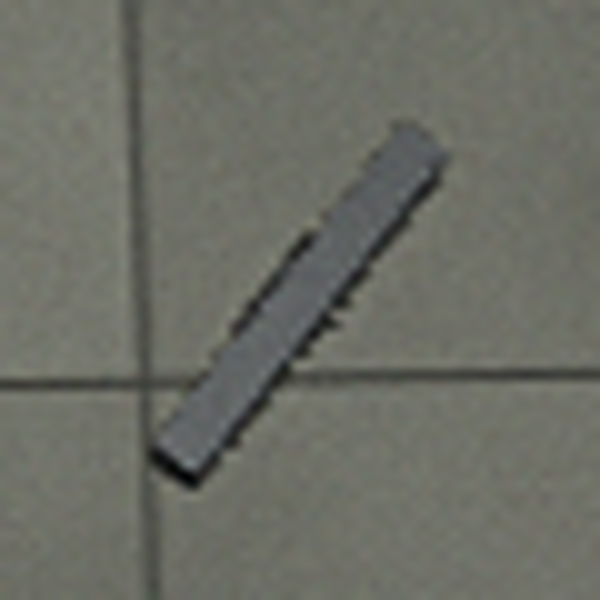

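View pics/c2.png

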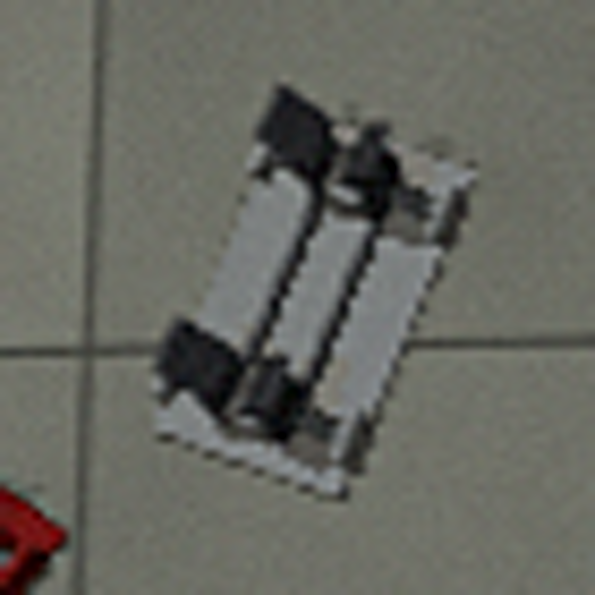

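View pics/c3.png

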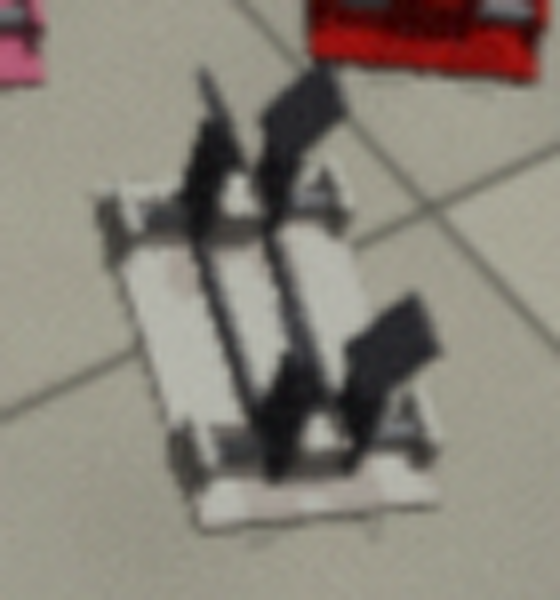

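View pics/c4.png

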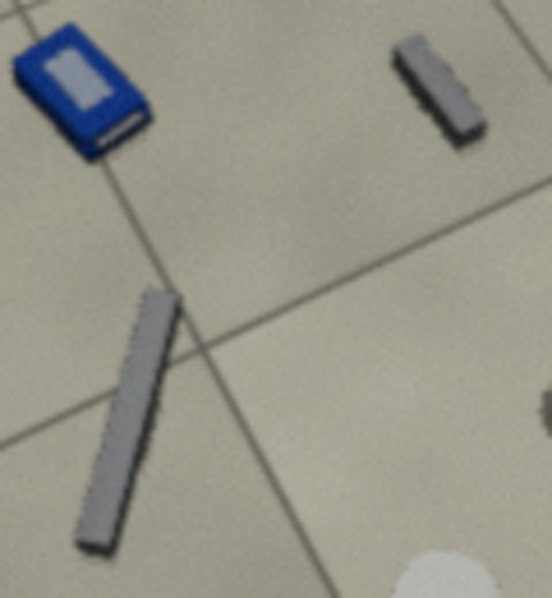

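```bash
cat > h.py <<'E'
import numpy as np
from plant import get_state, vision, r
from scipy.spatial.transform import Rotation as R
def ray(n,u,v,m=None):
    m=m or vision.camera_model(n); f=200/np.tan(np.radians(m["vfov"]/2))
    x,y=(u-m["cx"]),(v-m["cy"])
    if n=="wrist":
        rr=np.hypot(x,y); t=rr/f; k=np.sin(t)/max(rr,1e-9); d=np.array([x*k,-y*k,-np.cos(t)])
    else: d=np.array([x/f,-y/f,-1.])
    W=m["world_to_cam"]; Rm=W[:3,:3]; return -Rm.T@W[:3,3], Rm.T@d
def at(n,u,v,z,m=None):
    o,d=ray(n,u,v,m); return o+d*(z-o[2])/d[2]
def crop(x,y,s,ox,oy): return (x+.5)/s-.5+ox,(y+.5)/s-.5+oy
E
python3 - <<'E'
from h import *
def show(l,n,pts,s,ox,oy,z):
    P=np.array([at(n,*crop(x,y,s,ox,oy),z) for x,y in pts]);print(l,P.round(4)[:,:2].tolist());return P
A=show("long top","top",[(395,122),(448,155),(205,467),(158,447)],10,345,140,.02);print(A.mean(0))
print([np.linalg.norm(A[i]-A[(i+1)%4]) for i in range(4)])
B=show("long scene","scene",[(148,290),(182,300),(113,545),(78,540)],4.6,240,180,.02);print(B.mean(0))
print([np.linalg.norm(B[i]-B[(i+1)%4]) for i in range(4)])
for P in(A,B):
    d=(P[0]+P[1]-P[2]-P[3]);print(np.degrees(np.arctan2(d[1],d[0])))
H=show("hold top","top",[(155,430),(346,490),(478,172)],8.5,195,140,.006)
print([np.linalg.norm(H[i]-H[i+1]) for i in range(2)],(H[0]+H[2])/2)
G=show("hold scene","scene",[(98,188),(205,525),(440,495)],8,395,150,.006)
print([np.linalg.norm(G[i]-G[i+1]) for i in range(2)],(G[0]+G[2])/2)
S=show("short","top",[((302),(201))],1,0,0,.02)
for a,b in((H[2],H[1]),(G[0],G[1])):
    d=b-a;print(np.degrees(np.arctan2(d[1],d[0])))
m=vision.camera_model("wrist");print(m, R.from_quat(get_state()["eef_rot"]).as_matrix().round(3))
E
```

```text
long top [[0.6454, -0.295], [0.634, -0.3114], [0.5333, -0.2296], [0.5401, -0.2151]]
[ 0.58820469 -0.26279409  0.02      ]
[np.float64(0.019886881282915145), np.float64(0.12967386042638487), np.float64(0.015981076647740497), np.float64(0.13215203986526486)]
long scene [[0.5356, -0.227], [0.5491, -0.2142], [0.6496, -0.2973], [0.6395, -0.3108]]
[ 0.59347131 -0.26233486  0.02      ]
[np.float64(0.01865228211166825), np.float64(0.13044126967248468), np.float64(0.016862504431498317), np.float64(0.13348430501993575)]
-38.13867247943293
140.7646061802357
hold top [[0.534, 0.251], [0.5096, 0.1794], [0.6317, 0.1324]]
[np.float64(0.0756303265567633), np.float64(0.1308143205448467)] [0.58283471 0.19171926 0.006     ]
hold scene [[0.5118, 0.1819], [0.6362, 0.1332], [0.6626, 0.2047]]
[np.float64(0.13357246764503852), np.float64(0.07622632828861937)] [0.58720135 0.19330198 0.006     ]
short [[0.4902, -0.0314]]
158.93323496634844
-21.400172800300304
{'vfov': 65.70646984690485, 'cx': 326.2138565949966, 'cy': 203.88730711104867, 'world_to_cam': array([[ 4.22088077e-01,  9.06554410e-01, -8.70139363e-04,
        -6.25200516e-01],
       [-8.57599117e-01,  3.98983171e-01, -3.24555364e-01,
         4.51044709e-02],
       [-2.93879925e-01,  1.37737180e-01,  9.45866301e-01,
        -3.91440244e-01],
       [ 0.00000000e+00,  0.00000000e+00,  0.00000000e+00,
         1.00000000e+00]])} [[ 0.421  0.907 -0.001]
 [ 0.907 -0.421 -0.002]
 [-0.002  0.    -1.   ]]
```

Both views agree. The long case is at about (0.590,-0.2625) with its axis at -39°, measuring about 132x18 mm. The white holder is at about (0.585,0.1925) with its axis at -21°, base about 132x76 mm. Next I move towards the case.

Call:
play_rows([
  [[-1,-0.9,0.95,0,0,0,0],[-1,-0.9,0.95,0,0,0,0],[-1,-0.9,0.95,0,0,0,0],[-1,-0.9,0.95,0,0,0,0],[-1,-0.9,0.95,0,0,0,0]],
])

```text
clock: 0.72
tool_pos: [0.3787, 0.2743, 0.2574]
eef_rot: [0.843, 0.538, -0.001, 0.001]
contact_force: [1.5, 0.1, -0.2]
opening: 1.0
```

```bash
cat >> h.py <<'E'
def go(x,y,z,yaw):
    "needed normalised shift/turn to reach TCP (x,y,z), tool x at yaw deg, pointing straight down"
    s=get_state(); Rm=R.from_quat(s["eef_rot"])
    c,si=np.cos(np.radians(yaw)),np.sin(np.radians(yaw))
    T=R.from_matrix(np.array([[c,si,0],[si,-c,0],[0,0,-1.]]))
    d=Rm.inv().apply(np.array([x,y,z])-s["tool_pos"]); rv=(Rm.inv()*T).as_rotvec()
    yw=Rm.as_matrix()[:,0]
    print("t",round(s["clock"],3),"pos",s["tool_pos"].round(4),"yaw",np.degrees(np.arctan2(yw[1],yw[0])).round(2),"F",s["contact_force"].round(2),"op",round(s["opening"],3),"q",s["q"].round(2))
    print("shift",(d/.3).round(4),"turn",(rv/np.pi).round(4),"dist mm",(np.linalg.norm(d)*1e3).round(1))
E
python3 -c "
from h import *
go(.59,-.2625,.2,51)"
```

```text
t 0.725 pos [0.3787 0.2743 0.2574] yaw 65.1 F [ 1.45  0.05 -0.2 ] op 1.0 q [-0.57  0.49 -0.24  2.02  0.19  0.65  0.21]
shift [-1.3262  1.3921  0.1942] turn [0.0002 0.0005 0.0783] dist mm 579.7
```

Call:
play_rows([
  [[-1,-0.9,0.94,0.1,0,0,0.078],[-1,-0.9,0.94,0.1,0,0,0.078],[-1,-0.9,0.94,0.1,0,0,0.078],[-1,-0.9,0.94,0.1,0,0,0.078],[-1,-0.9,0.94,0.1,0,0,0.078]],
])

```text
clock: 1.35
tool_pos: [0.4919, -0.0159, 0.2338]
eef_rot: [0.902, 0.431, -0.001, 0.001]
contact_force: [1.6, 0.7, -0.3]
opening: 0.998
```

```bash
python3 -c "
from h import *
go(.59,-.2625,.2,51)"
```

```text
t 1.35 pos [ 0.4919 -0.0159  0.2338] yaw 51.08 F [ 1.64  0.7  -0.29] op 0.998 q [ 0.07  0.56 -0.2   1.98  0.19  0.62  0.64]
shift [-0.434   0.7708  0.1138] turn [0.0002 0.0005 0.0004] dist mm 267.6
```

Call:
play_rows([
  [[-1,-0.434,0.771,0.114,0,0,0],[-1,-0.434,0.771,0.114,0,0,0],[-1,-0.434,0.771,0.114,0,0,0],[-1,-0.434,0.771,0.114,0,0,0],[-1,-0.434,0.771,0.114,0,0,0]],
])

```text
clock: 1.98
tool_pos: [0.5894, -0.2682, 0.1986]
eef_rot: [0.904, 0.428, -0.002, 0.001]
contact_force: [0.1, 0.8, -0.1]
opening: 1.002
```

Call:
play_rows([
  [[-1,0,0,0,0,0,0]],
])

```text
clock: 2.1
tool_pos: [0.589, -0.2697, 0.1976]
eef_rot: [0.904, 0.427, -0.002, 0.001]
contact_force: [-0.1, 0.3, 0.4]
opening: 0.998
```

```bash
python3 -c "
from h import *
import cv2
go(.59,-.2625,.2,51)
m=vision.camera_model('wrist');im=vision.snapshot('wrist');cv2.imwrite('pics/w1.png',im[:,:,::-1])
np.save('w1.npy',m['world_to_cam'])
"
```

```text
t 2.1 pos [ 0.589  -0.2697  0.1976] yaw 50.56 F [-0.07  0.34  0.43] op 0.998 q [ 0.48  0.79 -0.22  1.55  0.22  0.83  1.05]
shift [ 0.0207 -0.0127 -0.0081] turn [ 0.0001  0.0015 -0.0024] dist mm 7.7
```

View pics/w1.png

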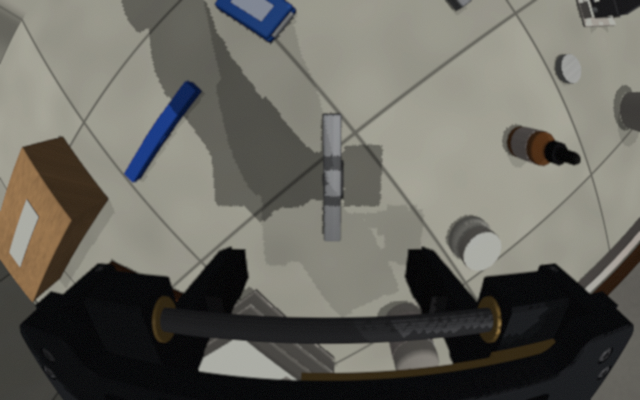

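The wrist view shows the grey case from (332,114) to (332,240) between the fingers. I'll enlarge it for its corners.

```bash
python3 -c "
import cv2
im=cv2.imread('pics/w1.png');cv2.imwrite('pics/w1c.png',cv2.resize(im[105:250,280:390],None,fx=4,fy=4,interpolation=cv2.INTER_CUBIC))"
```

```text
(no output)
```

View pics/w1c.png

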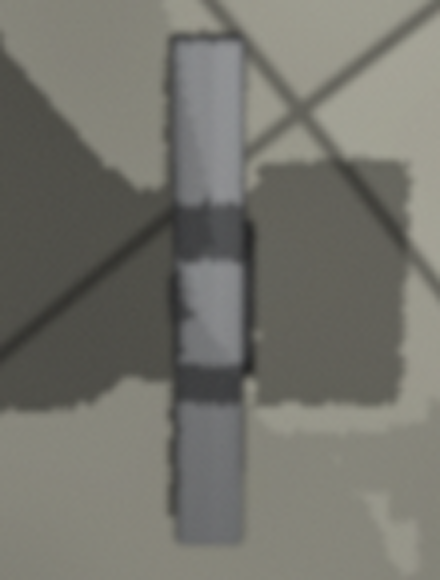

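```bash
python3 -c "
from h import *
m=vision.camera_model('wrist');m['world_to_cam']=np.load('w1.npy')
P=np.array([at('wrist',*crop(x,y,4,280,105),.02,m) for x,y in [(173,38),(243,38),(243,543),(177,543)]])
print(P.round(4),P.mean(0));print([np.linalg.norm(P[i]-P[(i+1)%4]).round(4) for i in range(4)])
d=P[0]+P[1]-P[2]-P[3];print(np.degrees(np.arctan2(d[1],d[0])))
c=P.mean(0);go(c[0],c[1],.10,51)
"
```

```text
[[ 0.5319 -0.2263  0.02  ]
 [ 0.5427 -0.2131  0.02  ]
 [ 0.6474 -0.2972  0.02  ]
 [ 0.6359 -0.3111  0.02  ]] [ 0.5894566  -0.26193584  0.02      ]
[np.float64(0.017), np.float64(0.1343), np.float64(0.018), np.float64(0.1343)]
141.004016368224
t 2.15 pos [ 0.5886 -0.2689  0.1977] yaw 50.62 F [-0.48 -0.88  0.28] op 1.0 q [ 0.47  0.79 -0.22  1.55  0.22  0.83  1.05]
shift [ 0.0214 -0.0126  0.3255] turn [-0.0001  0.0016 -0.0021] dist mm 97.9
```

The wrist estimate (0.5895,-0.262, 51°) matches the fixed cameras and the size. Descending now.

Call:
play_rows([
  [[-1,0.022,-0.013,0.2,0,0.0015,-0.002],[-1,0.022,-0.013,0.45,0,0.0015,-0.002],[-1,0.022,-0.013,0.45,0,0.0015,-0.002],[-1,0.022,-0.013,0.45,0,0.0015,-0.002]],
])

```text
clock: 2.65
tool_pos: [0.5897, -0.2609, 0.0633]
eef_rot: [0.902, 0.431, -0.0, -0.0]
contact_force: [-0.0, 0.3, 0.3]
opening: 1.0
```

```bash
python3 -c "
from h import *
go(.5896,-.2620,.023,51)
"
```

```text
t 2.65 pos [ 0.5897 -0.2609  0.0633] yaw 51.04 F [-0.01  0.31  0.34] op 1.0 q [ 0.44  0.97 -0.18  1.62  0.28  0.57  1.  ]
shift [-0.003   0.002   0.1345] turn [-0.0001  0.      0.0002] dist mm 40.4
```

Call:
play_rows([
  [[-1,-0.003,0.002,0.08,0,0,0],[-1,-0.003,0.002,0.134,0,0,0],[-1,-0.003,0.002,0.134,0,0,0]],
])

```text
clock: 3.02
tool_pos: [0.5887, -0.2617, 0.022]
eef_rot: [0.902, 0.431, -0.001, -0.001]
contact_force: [0.1, 0.7, -0.8]
opening: 0.997
```

```bash
python3 -c "
from h import *
go(.5896,-.2620,.023,51)
"
```

```text
t 3.025 pos [ 0.5887 -0.2617  0.022 ] yaw 51.04 F [ 0.15  0.67 -0.82] op 0.997 q [ 0.43  1.04 -0.16  1.62  0.29  0.51  0.99]
shift [ 0.0011  0.003  -0.0033] turn [-0.0008  0.0003  0.0002] dist mm 1.4
```

Call:
play_rows([
  [[0.5,0,0.002,-0.003,0,0,0],[1,0,0.002,-0.003,0,0,0],[1,0,0.002,-0.003,0,0,0],[1,0,0.002,-0.003,0,0,0],[1,0,0.002,-0.003,0,0,0]],
], force=50)

```text
clock: 3.65
tool_pos: [0.5893, -0.2621, 0.023]
eef_rot: [0.902, 0.431, -0.001, -0.001]
contact_force: [1.1, -0.1, 0.5]
opening: 0.458
```

```bash
python3 -c "
from h import *
go(.5896,-.2620,.023,51)
"
```

```text
t 3.65 pos [ 0.5893 -0.2621  0.023 ] yaw 51.04 F [ 1.1  -0.1   0.51] op 0.458 q [ 0.43  1.03 -0.16  1.62  0.29  0.51  0.99]
shift [0.001  0.0007 0.0001] turn [-0.0007  0.0002  0.0002] dist mm 0.4
```

Call:
play_rows([
  [[1,0,0,0,0,0,0],[1,0,0,0,0,0,0],[1,0,0,0,0,0,0],[1,0,0,0,0,0,0],[1,0,0,0,0,0,0]],
])

```text
clock: 4.28
tool_pos: [0.5892, -0.2622, 0.023]
eef_rot: [0.902, 0.431, -0.001, -0.001]
contact_force: [-0.5, -0.7, 0.5]
opening: 0.202
```

Call:
play_rows([
  [[1,0,0,0,0,0,0]],
])

```text
clock: 4.4
tool_pos: [0.5892, -0.2621, 0.023]
eef_rot: [0.902, 0.431, -0.001, -0.001]
contact_force: [-0.3, 0.1, 0.6]
opening: 0.199
```

```bash
python3 -c "
from h import *
go(.5896,-.2620,.023,51)
"
```

```text
t 4.4 pos [ 0.5892 -0.2621  0.023 ] yaw 51.04 F [-0.28  0.1   0.55] op 0.199 q [ 0.43  1.03 -0.16  1.62  0.29  0.51  0.99]
shift [0.0012 0.0007 0.0001] turn [-0.0008  0.0003  0.0002] dist mm 0.4
```

The fingers are gripping at 18 mm. Lifting to about 0.22.

Call:
play_rows([
  [[1,0,0,-0.1,0,0,0],[1,0,0,-0.3,0,0,0],[1,0,0,-0.5,0,0,0],[1,0,0,-0.67,0,0,0],[1,0,0,-0.67,0,0,0]],
])

```text
clock: 5.03
tool_pos: [0.5923, -0.2631, 0.2287]
eef_rot: [0.903, 0.431, 0.002, 0.002]
contact_force: [1.1, 0.4, -2.2]
opening: 0.201
```

```bash
python3 -c "
from h import *
import cv2
go(.585,.1925,.22,69)
m=vision.camera_model('wrist');im=vision.snapshot('wrist');cv2.imwrite('pics/w2.png',im[:,:,::-1])
np.save('w2.npy',m['world_to_cam'])
"
```

```text
t 5.025 pos [ 0.5923 -0.2631  0.2287] yaw 51.02 F [ 1.11  0.41 -2.19] op 0.201 q [ 0.48  0.75 -0.24  1.53  0.21  0.88  1.05]
shift [ 1.1652 -0.9742  0.0256] turn [ 0.0021 -0.0004 -0.0999] dist mm 455.7
```

View pics/w2.png

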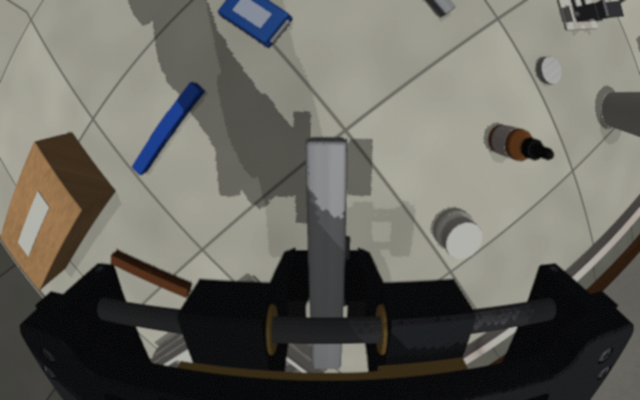

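The case is held level; its far end's top edge is at about (308..347,140). I'll use that to check its offset along the tool.

```bash
python3 -c "
from h import *
m=vision.camera_model('wrist');m['world_to_cam']=np.load('w2.npy')
s=get_state();Rm=R.from_quat(s['eef_rot'])
for p in [(308,140),(347,140)]:
    P=at('wrist',*p,s['tool_pos'][2]-.003,m);print(P.round(4),(Rm.inv().apply(P-s['tool_pos'])*1e3).round(1))
go(.585,.1925,.23,69)
"
```

```text
[ 0.5356 -0.2257  0.2228] [ -5.8 -65.8   2.9]
[ 0.5462 -0.2127  0.2228] [ 10.9 -65.8   2.9]
t 5.075 pos [ 0.5905 -0.2626  0.2258] yaw 51.03 F [ 0.59  0.82 -1.05] op 0.2 q [ 0.48  0.76 -0.24  1.53  0.21  0.88  1.05]
shift [ 1.1679 -0.9681 -0.0147] turn [ 0.0003 -0.     -0.0998] dist mm 455.1
```

```bash
python3 -c "
from h import *
go(.678,.157,.23,69)
"
```

```text
t 5.075 pos [ 0.5905 -0.2626  0.2258] yaw 51.03 F [ 0.59  0.82 -1.05] op 0.2 q [ 0.48  0.76 -0.24  1.53  0.21  0.88  1.05]
shift [ 1.2709 -0.6526 -0.0144] turn [ 0.0003 -0.     -0.0998] dist mm 428.6
```

Call:
play_rows([
  [[1,0.12,-0.06,-0.01,0,0,-0.01],[1,0.32,-0.16,-0.01,0,0,-0.03],[1,0.52,-0.26,-0.01,0,0,-0.05],[1,0.72,-0.36,-0.01,0,0,-0.08],[1,0.9,-0.46,-0.01,0,0,-0.1]],
])

```text
clock: 5.7
tool_pos: [0.6497, 0.023, 0.2263]
eef_rot: [0.823, 0.568, -0.002, -0.0]
contact_force: [0.9, -0.8, -0.6]
opening: 0.196
```

```bash
python3 -c "
from h import *
go(.678,.157,.23,69)
"
```

```text
t 5.7 pos [0.6497 0.023  0.2263] yaw 69.17 F [ 0.9  -0.75 -0.56] op 0.196 q [ 0.05  0.77 -0.29  1.51  0.26  0.91  0.88]
shift [ 0.451  -0.0706 -0.013 ] turn [-0.0008  0.0006  0.0009] dist mm 137.0
```

Call:
play_rows([
  [[1,0.18,-0.03,-0.01,0,0,0],[1,0.34,-0.05,-0.01,0,0,0],[1,0.45,-0.07,-0.01,0,0,0],[1,0.45,-0.07,-0.01,0,0,0],[1,0.45,-0.07,-0.01,0,0,0]],
])

```text
clock: 6.32
tool_pos: [0.6772, 0.1549, 0.2272]
eef_rot: [0.823, 0.567, -0.004, -0.0]
contact_force: [-0.1, -0.7, -1.2]
opening: 0.2
```

```bash
python3 -c "
from h import *
import cv2
go(.585,.1925,.22,69)
s=get_state();m=vision.camera_model('wrist');im=vision.snapshot('wrist');cv2.imwrite('pics/w3.png',im[:,:,::-1])
np.save('w3.npy',m['world_to_cam'])
"
```

```text
t 6.325 pos [0.6772 0.1549 0.2272] yaw 69.13 F [-0.15 -0.75 -1.15] op 0.2 q [-0.16  0.83 -0.28  1.35  0.24  1.    0.73]
shift [ 0.0076 -0.3318  0.0255] turn [-0.0014  0.0018  0.0007] dist mm 99.9
```

View pics/w3.png

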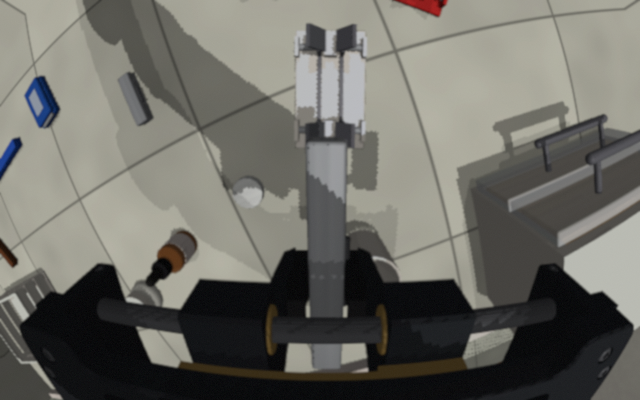

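The holder is straight ahead of the held case, at about (330,85). I'll enlarge it.

```bash
python3 -c "
import cv2
im=cv2.imread('pics/w3.png');cv2.imwrite('pics/w3c.png',cv2.resize(im[15:160,270:390],None,fx=4,fy=4,interpolation=cv2.INTER_CUBIC))"
```

```text
(no output)
```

View pics/w3c.png

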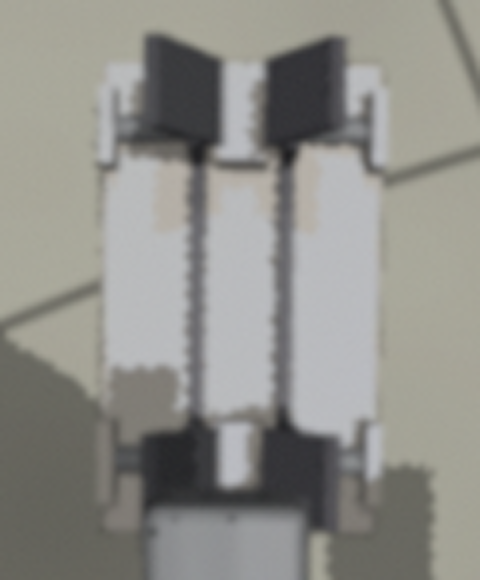

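```bash
python3 -c "
from h import *
m=vision.camera_model('wrist');m['world_to_cam']=np.load('w3.npy')
s=get_state();print(s['clock'],s['tool_pos']);Rm=R.from_quat(s['eef_rot'])
def f(l,x,y,z):
    P=at('wrist',*crop(x,y,4,270,15),z,m);print(l,P.round(4),(Rm.inv().apply(P-s['tool_pos'])*1e3).round(1));return P
a=[f('farL',105,65,.006),f('farR',380,68,.006),f('L',103,170,.006),f('R',382,170,.006),f('L',102,415,.006),f('R',381,415,.006),f('nearL',106,530,.006),f('nearR',374,530,.006)]
b=(a[0]+a[1])/2;c=(a[6]+a[7])/2;d=b-c;print((b+c)/2,np.linalg.norm(d),np.degrees(np.arctan2(d[1],d[0])))
d=(a[2]+a[3]-a[4]-a[5])/2;print(np.degrees(np.arctan2(d[1],d[0])))
d=(a[2]-a[4]);print(np.degrees(np.arctan2(d[1],d[0])))
d=(a[3]-a[5]);print(np.degrees(np.arctan2(d[1],d[0])))
f('clipLout',147,36,.076);f('clipRout',343,40,.076)
f('lipL',221,60,.05);f('lipR',268,60,.05);f('lipL',221,145,.05);f('lipR',266,145,.05)
z=s['tool_pos'][2]-.003
f('caseL',147,507,z);f('caseR',306,507,z)
"
```

```text
6.375 [0.67756611 0.15420866 0.22769114]
farL [0.5097 0.183  0.006 ] [ -32.  -166.2  222.5]
farR [0.5374 0.2536 0.006 ] [  43.9 -165.6  222.1]
L [0.5383 0.1715 0.006 ] [ -32.5 -135.4  222.4]
R [0.5655 0.2433 0.006 ] [  44.4 -135.7  222. ]
L [0.6031 0.1459 0.006 ] [-33.3 -65.8 222.1]
R [0.6307 0.2188 0.006 ] [ 44.7 -66.  221.7]
nearL [0.634  0.1347 0.006 ] [-32.7 -32.9 222. ]
nearR [0.661  0.2058 0.006 ] [ 43.5 -33.1 221.6]
[0.58550944 0.19425077 0.006     ] 0.1329101674814396 158.81877328089678
158.8930685688873
158.40814874042138
159.37754087231596
clipLout [0.5249 0.1946 0.076 ] [ -16.  -156.4  152.4]
clipRout [0.5411 0.2347 0.076 ] [  27.2 -155.7  152.1]
lipL [0.5304 0.2097 0.05  ] [   0.2 -156.6  178.3]
lipR [0.5344 0.2203 0.05  ] [  11.5 -156.7  178.2]
lipL [0.5508 0.2019 0.05  ] [   0.2 -134.8  178.2]
lipR [0.5546 0.212  0.05  ] [  11.  -134.8  178.1]
caseL [0.612  0.1718 0.2247] [ -7.  -67.5   3.3]
caseR [0.618  0.1875 0.2247] [  9.8 -67.5   3.2]
```

The readings agree with each other: base width 76-78 mm, clip ends at 57 mm, axis 158.9°. The holder centre is at about (0.585,0.193), after taking off the ~1 mm bias seen on the held case. Next I move over it.

```bash
python3 -c "
from h import *
go(.5851,.1931,.15,68.85)
"
```

```text
t 6.375 pos [0.6776 0.1542 0.2277] yaw 69.06 F [-0.95 -1.04 -0.32] op 0.2 q [-0.16  0.83 -0.28  1.35  0.24  1.    0.73]
shift [ 0.0123 -0.3332  0.2601] turn [-0.0012  0.0017  0.0012] dist mm 126.9
```

Call:
play_rows([
  [[1,0.006,-0.15,0,0,0,0],[1,0.012,-0.28,0,-0.001,0.0015,0.001],[1,0.012,-0.333,0.1,-0.001,0.0015,0.001],[1,0.012,-0.333,0.25,-0.001,0.0015,0.001],[1,0.012,-0.333,0.26,-0.001,0.0015,0.001]],
])

```text
clock: 7.0
tool_pos: [0.5831, 0.19, 0.1474]
eef_rot: [0.825, 0.565, -0.004, -0.0]
contact_force: [1.1, -1.0, 0.4]
opening: 0.2
```

Call:
play_rows([
  [[1,0,0,0,0,0,0],[1,0,0,0,0,0,0]],
])

```text
clock: 7.25
tool_pos: [0.5843, 0.1894, 0.1487]
eef_rot: [0.826, 0.564, -0.003, 0.0]
contact_force: [-0.2, 0.1, -0.9]
opening: 0.202
```

```bash
python3 -c "
from h import *
go(.5851,.1931,.110,68.85)
"
```

```text
t 7.25 pos [0.5843 0.1894 0.1487] yaw 68.68 F [-0.17  0.15 -0.92] op 0.202 q [-0.26  0.82 -0.24  1.68  0.28  0.68  0.55]
shift [ 0.0132 -0.0016  0.1291] turn [-0.0009  0.0017 -0.001 ] dist mm 38.9
```

Call:
play_rows([
  [[1,0.013,-0.002,0.06,-0.001,0.0015,-0.001],[1,0.013,-0.002,0.125,-0.001,0.0015,-0.001],[1,0.013,-0.002,0.125,-0.001,0.0015,-0.001],[1,0.013,-0.002,0.125,-0.001,0.0015,-0.001]],
])

```text
clock: 7.75
tool_pos: [0.5858, 0.1933, 0.1125]
eef_rot: [0.825, 0.565, 0.001, 0.001]
contact_force: [-0.3, 0.1, -0.9]
opening: 0.199
```

```bash
python3 -c "
from h import *
import cv2
go(.5851,.1931,.055,68.85)
for n in ('scene','top','wrist'):
    im=vision.snapshot(n)[:,:,::-1]
    if n=='scene': im=cv2.resize(im[110:240,360:500],None,fx=4.2,fy=4.2,interpolation=cv2.INTER_CUBIC)
    if n=='top': im=cv2.resize(im[130:230,180:290],None,fx=5,fy=5,interpolation=cv2.INTER_CUBIC)
    cv2.imwrite(f'pics/p1_{n}.png',im)
"
```

```text
t 7.75 pos [0.5858 0.1933 0.1125] yaw 68.84 F [-0.25  0.07 -0.94] op 0.199 q [-0.27  0.87 -0.22  1.7   0.3   0.6   0.53]
shift [-0.0016 -0.0023  0.1917] turn [ 0.0006 -0.0002 -0.    ] dist mm 57.5
```

View pics/p1_scene.png

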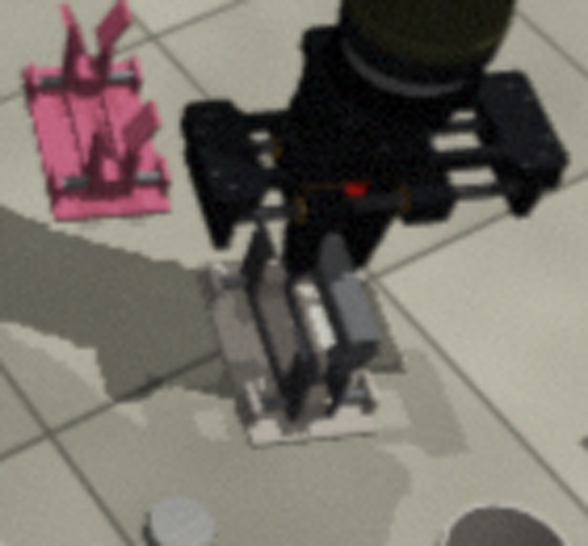

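View pics/p1_wrist.png

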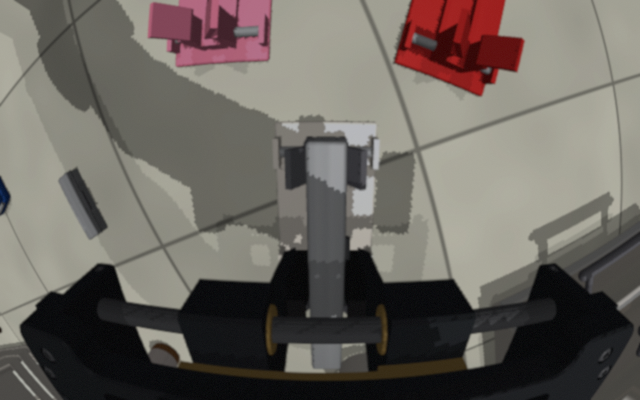

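In the wrist view the case (307–347) is centred between the clip flares (287 and 366). I'll lower it into the mouth.

Call:
play_rows([
  [[1,-0.001,-0.002,0.04,0.0005,0,0],[1,-0.001,-0.002,0.08,0.0005,0,0],[1,-0.001,-0.002,0.115,0.0005,0,0],[1,-0.001,-0.002,0.115,0.0005,0,0]],
])

```text
clock: 8.4
tool_pos: [0.5846, 0.193, 0.0766]
eef_rot: [0.825, 0.565, -0.001, -0.0]
contact_force: [-0.5, -0.2, -1.6]
opening: 0.197
```

```bash
python3 -c "
from h import *
go(.5853,.1931,.049,68.85)
"
```

```text
t 8.4 pos [0.5846 0.193  0.0766] yaw 68.84 F [-0.5  -0.22 -1.61] op 0.197 q [-0.28  0.93 -0.2   1.71  0.32  0.53  0.52]
shift [0.0013 0.0023 0.0921] turn [-0.0004  0.0002 -0.0001] dist mm 27.6
```

Call:
play_rows([
  [[1,0.001,0.002,0.025,0,0,0],[1,0.001,0.002,0.045,0,0,0],[1,0.001,0.002,0.06,0,0,0],[1,0.001,0.002,0.07,0,0,0]],
], force=60)

```text
clock: 8.9
tool_pos: [0.5851, 0.193, 0.0553]
eef_rot: [0.825, 0.565, -0.001, -0.0]
contact_force: [0.3, 0.8, 0.3]
opening: 0.196
```

```bash
python3 -c "
from h import *
go(.5853,.1931,.049,68.85)
"
```

```text
t 8.9 pos [0.5851 0.193  0.0553] yaw 68.83 F [0.29 0.75 0.26] op 0.196 q [-0.29  0.96 -0.19  1.71  0.33  0.5   0.51]
shift [0.0005 0.0005 0.021 ] turn [-0.0004  0.0003 -0.0001] dist mm 6.3
```

Call:
play_rows([
  [[1,0.0005,0.0005,0.01,0,0,0],[1,0.0005,0.0005,0.018,0,0,0],[1,0.0005,0.0005,0.025,0,0,0],[1,0.0005,0.0005,0.025,0,0,0]],
])

```text
clock: 9.4
tool_pos: [0.5852, 0.1931, 0.049]
eef_rot: [0.825, 0.565, -0.001, -0.0]
contact_force: [-3.4, -1.0, 10.3]
opening: 0.196
```

```bash
python3 -c "
from h import *
import cv2
go(.5853,.1931,.049,68.85)
for n in ('scene','wrist'):
    im=vision.snapshot(n)[:,:,::-1]
    if n=='scene': im=cv2.resize(im[110:240,360:500],None,fx=4.2,fy=4.2,interpolation=cv2.INTER_CUBIC)
    else: im=cv2.resize(im[80:380,220:440],None,fx=2,fy=2,interpolation=cv2.INTER_CUBIC)
    cv2.imwrite(f'pics/p2_{n}.png',im)
"
```

```text
t 9.4 pos [0.5852 0.1931 0.049 ] yaw 68.85 F [-3.43 -0.96 10.33] op 0.196 q [-0.29  0.97 -0.19  1.71  0.33  0.49  0.51]
shift [ 0.0003  0.0003 -0.0001] turn [-0.0003  0.0004  0.    ] dist mm 0.1
```

View pics/p2_scene.png

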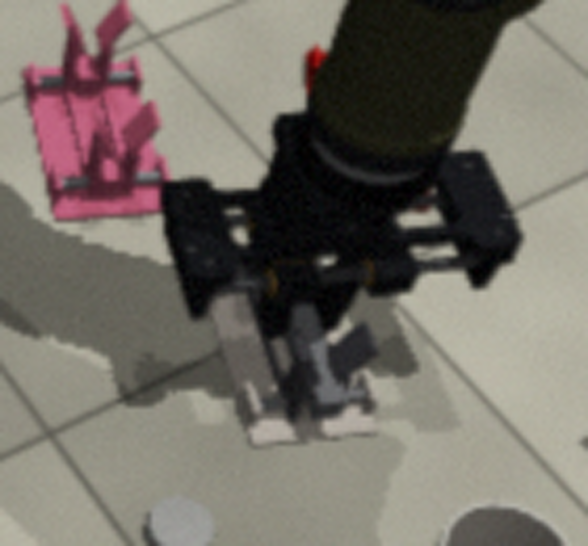

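View pics/p2_wrist.png

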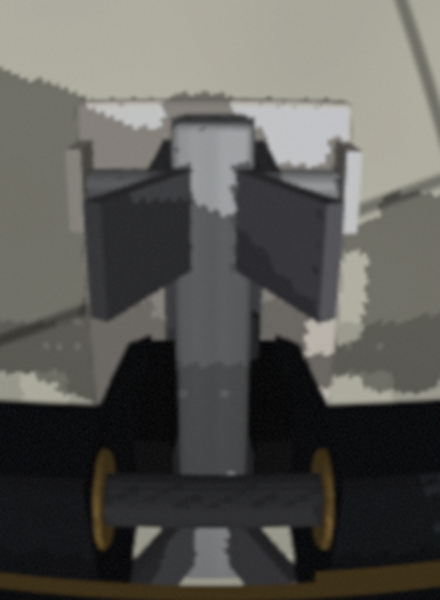

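The far lips have snapped over the case, and the height matches the nominal seat with 10 N of contact. I'll press a little more to make sure both ends are home.

Call:
play_rows([
  [[1,0,0,0.006,0,0,0],[1,0,0,0.01,0,0,0],[1,0,0,0.01,0,0,0]],
])

```text
clock: 9.88
tool_pos: [0.5852, 0.1931, 0.0489]
eef_rot: [0.825, 0.565, -0.001, 0.0]
contact_force: [-4.9, -2.4, 22.3]
opening: 0.194
```

```bash
python3 -c "
from h import *
go(.5853,.1931,.049,68.85)
"
```

```text
t 9.875 pos [0.5852 0.1931 0.0489] yaw 68.87 F [-4.86 -2.4  22.34] op 0.194 q [-0.29  0.97 -0.18  1.72  0.33  0.49  0.51]
shift [ 0.0003  0.0003 -0.0003] turn [-0.      0.0004  0.0001] dist mm 0.2
```

Rigid stop at 22 N with no further travel, so it's seated. I'll ease off the load and open part way.

Call:
play_rows([
  [[1,0,0,0,0,0,0],[0.1,0,0,0,0,0,0],[0.1,0,0,0,0,0,0],[0.1,0,0,0,0,0,0],[0.1,0,0,0,0,0,0]],
])

```text
clock: 10.5
tool_pos: [0.5851, 0.1931, 0.0486]
eef_rot: [0.825, 0.565, -0.001, 0.0]
contact_force: [-0.1, -0.2, 0.0]
opening: 0.451
```

```bash
python3 -c "
from h import *
go(.5853,.1931,.20,68.85)
"
```

```text
t 10.5 pos [0.5851 0.1931 0.0486] yaw 68.87 F [-0.13 -0.23  0.04] op 0.451 q [-0.29  0.97 -0.18  1.72  0.33  0.49  0.51]
shift [-3.000e-04  5.000e-04 -5.046e-01] turn [-0.0001  0.0005  0.0001] dist mm 151.4
```

Call:
play_rows([
  [[0.1,0,0,-0.06,0,0,0],[0.1,0,0,-0.15,0,0,0],[0.1,0,0,-0.3,0,0,0],[0.1,0,0,-0.5,0,0,0],[0.1,0,0,-0.6,0,0,0]],
])

```text
clock: 11.12
tool_pos: [0.5864, 0.1939, 0.2334]
eef_rot: [0.825, 0.565, 0.002, 0.001]
contact_force: [0.3, 0.3, -0.9]
opening: 0.455
```

Call:
play_rows([
  [[0.1,0,0.2,0,0,0,0],[0.1,0,0.35,0,0,0,0],[0.1,0,0.35,0,0,0,0],[0.1,0,0.35,0,0,0,0]],
])

```text
clock: 11.62
tool_pos: [0.6834, 0.1567, 0.2343]
eef_rot: [0.825, 0.566, 0.002, 0.0]
contact_force: [-0.4, -0.2, -0.2]
opening: 0.451
```

```bash
python3 -c "
from h import *
import cv2
go(.5853,.1931,.049,68.85)
np.save('w4.npy',vision.camera_model('wrist')['world_to_cam']);s=get_state()
for n in ('wrist','scene','top'):
    im=vision.snapshot(n)[:,:,::-1]
    cv2.imwrite(f'pics/f_{n}.png',im)
im=cv2.imread('pics/f_scene.png');cv2.imwrite('pics/f_sc.png',cv2.resize(im[140:235,380:480],None,fx=6,fy=6,interpolation=cv2.INTER_CUBIC))
"
```

```text
t 11.625 pos [0.6834 0.1567 0.2343] yaw 68.9 F [-0.36 -0.18 -0.21] op 0.451 q [-0.16  0.83 -0.28  1.33  0.24  1.01  0.72]
shift [-0.0066 -0.3506  0.6166] turn [ 0.0009 -0.001   0.0003] dist mm 212.8
```

View pics/f_wrist.png

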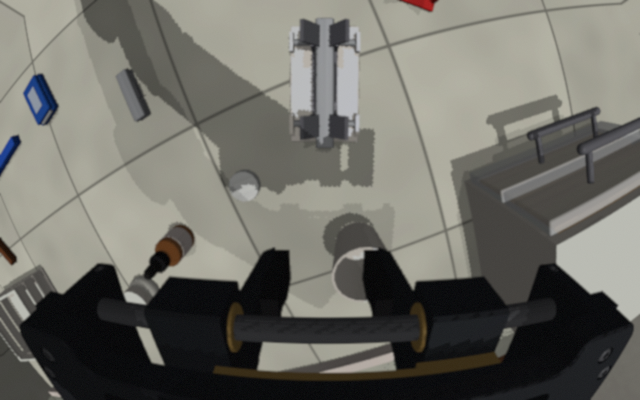

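View pics/f_sc.png

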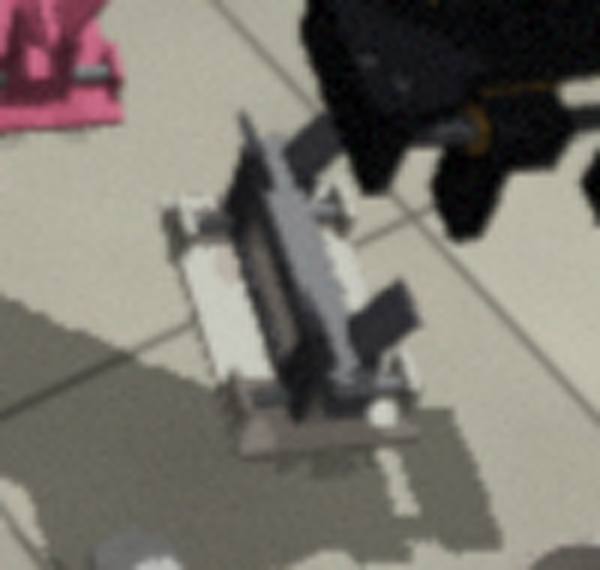

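View pics/f_top.png

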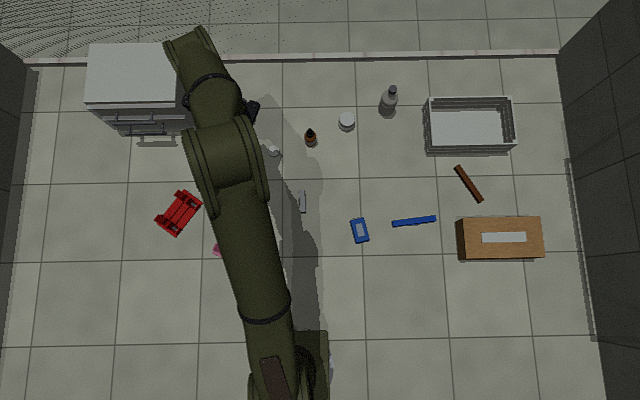

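The case lies between the jaws with the lips over it at both ends, and the short case is unmoved at (302,201). Now I'll check seating height and centring in a crop.

```bash
python3 -c "
import cv2
im=cv2.imread('pics/f_wrist.png');cv2.imwrite('pics/f_wc.png',cv2.resize(im[8:158,270:380],None,fx=4,fy=4,interpolation=cv2.INTER_CUBIC))"
```

```text
(no output)
```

View pics/f_wc.png

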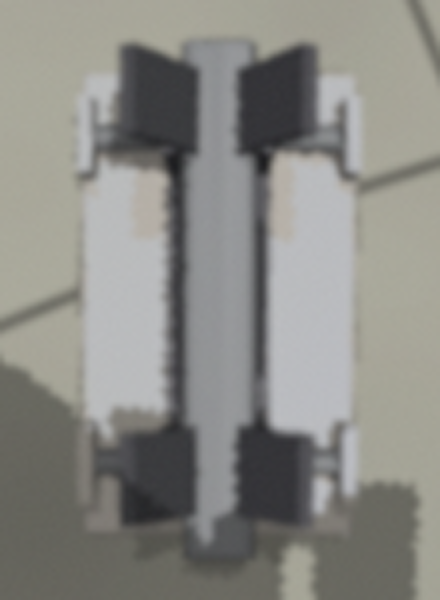

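```bash
python3 -c "
from h import *
m=vision.camera_model('wrist');m['world_to_cam']=np.load('w4.npy')
f=lambda x,y,z:at('wrist',*crop(x,y,4,270,8),z,m)
a,b=f(218,40,.046),f(218,555,.046)
w=f(186,290,.046),f(252,290,.046)
c,d=f(218,74,.006),f(218,531,.006)
u=(a-b)/np.linalg.norm(a-b)
print('case len',np.linalg.norm(a-b),'w',np.linalg.norm(w[0]-w[1]),'base len',np.linalg.norm(c-d),'offset along',np.dot((a+b-c-d)/2,u))
l=f(197,150,.05),f(241,150,.05);k=f(196,428,.05),f(240,428,.05)
print('lip gaps',np.linalg.norm(l[0]-l[1]),np.linalg.norm(k[0]-k[1]),'clip mid along vs case',np.dot((l[0]+k[0])/2-(a+b)/2,u), (a+b)/2)
"
```

```text
case len 0.13354700871694258 w 0.016399717423941928 base len 0.13305070594648238 offset along -0.000826998602313112
lip gaps 0.010755976166795746 0.010919984537343077 clip mid along vs case 0.0013376645888839576 [0.58627637 0.19378393 0.046     ]
```

The lip gaps measure about 10.8 mm at both ends, so the jaws are closed over the case, and it is centred to about 1 mm. Handing in.

```bash
python3 -c "
from plant import r
print(r.finish_job())"
```

```text
the job is handed in; nothing more can be done
None
```

The long steel case is seated in the white spring-jaw holder, let go, and the job is handed in at about 12 s of the 40 s allowed. I gripped it at its middle, pressed it down lengthwise between the jaws, then released it and backed the arm clear.

Last checks:
- **Seating:** the press stopped hard at the nominal seat height, with 22 N on the wrist and no further travel.
- **Jaws:** the lips are closed over the case at both ends. I measured gaps of about 10.8 mm against the 10 mm nominal, which is within camera error.
- **Centring:** the case is within about 1 mm of the holder's middle, so both ends stick out about equally.
- **Short case:** it looks unmoved in the top view.
- **Disagreements:** measured lengths came out about 2% short (133.5 mm for the 136 mm case), so they are slightly low. The wrist camera read the held case 1–2.5 mm to one side; I took about 1 mm off the holder position for that. No check failed.

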